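# Hold a bottle up against the viewing panel

## Task

Set up a visual check of the amber bottle: take the white panel out of its rack and lean it, upright and centred, back against the front of the steel stand at roughly 20 degrees from vertical, its lower edge on the worktop, and let go of it. Then lift the amber bottle and finish still holding it, upright and still, in front of the middle of the leaning panel, a few centimetres from it without touching, with its base about 5 cm above the worktop. Never tip the bottle far over, and leave the timer, dropper bottle, petri dish and red-capped bottle where they stand.

Things in the scene. Friction and masses are not known exactly. Their poses are not given: they have to be found in the camera images.
- panel: loose stiff white panel, 8 mm thick (its x), 100 mm wide (its y), 140 mm high (its z), 0.14 kg, the top 13 mm grey. Both faces alike. Origin: middle of its lower edge face; z runs from there to the grey top edge. At the start it stands upright in the rack's slot
- rack: grey rack fixed to the worktop, 50 x 116 x 28 mm, on the worktop; one slot 11 mm wide, 22 mm deep, along its y and open at both ends, holds the panel with its lower edge 6 mm above the worktop. Origin: centre of its underside, z up. May be to the left or right of the stand
- stand: steel angle stand fixed to the worktop: a vertical plate 90 mm wide (y) and 75 mm high with an L foot and two struts behind it. Origin: foot of the middle of its flat front face, at worktop height; +x points back, away from the front face, over the foot (70 mm deep), z up. The panel leans on the plate's upper front edge, 75 mm high, its lower edge in front of (-x of) the front face
- amber_bottle: loose closed amber glass bottle with a black cap, 53 mm across, 109 mm high, about 0.19 kg (varies). Origin: centre of its underside, z up along its axis. Body 52 mm across up to 68 mm height; neck and cap zone 29 mm across, solid to the touch from 68 to 90 mm height only (the part above cannot be felt)
- timer: white timer, 60 x 66 x 18 mm, lying flat; leave alone. Origin: centre of its underside
- dropper: small amber dropper bottle, 33 mm across, 90 mm high; leave alone. Origin: centre of its underside, z up
- petri_dish: closed petri dish, 60 mm across, 13 mm high; leave alone. Origin: centre of its underside
- reagent: white bottle with a red cap, 58 mm across, 119 mm high; leave alone. Origin: centre of its underside, z up
Not all that is in view belongs to the job. Several things have the shape of the panel; the one meant has the colours described above. What is shaped like the amber_bottle but turquoise is not meant.

How it is judged:
By the outcome, as a careful person would: the job done as asked, in the order asked, and still so for the second after the job is handed in, while the arm keeps its last pose, push and grip.
It also fails if it takes over 58 s, if anything falls off the work surface, if the arm or the gripper's body presses on something with over 40 N, if the wrist force passes 120 N, or if a joint passes its speed limit or range.

## Robot

A 7-joint arm with a two-finger parallel gripper is mounted at the origin on a cart in front of the work surface, level with it; the furniture and walls round the work are solid. World frame = base frame: x ahead of the robot, y to its left, z up, the work surface at z = 0. Lengths are in mm, angles in rad, forces in N, time in s.
With the tool pointing down it reaches from about 425 to 875 mm from the base axis. Payload 8.4 kg.
Tool frame: the origin (TCP) lies at the very end of the fingers, on their centre line; the grasp point (between the pads) lies 19 mm behind it (ctrl.grasp_offset is the distance from the TCP to the grasp point, in mm); z points along the fingers, x is the direction in which the jaws open and shut, and the axes are right-handed (so a half turn about z gives the same grasp; the last joint's range is limited). The gripper opens to 87 mm and grips with 3 to 60 N. Pads are 19 mm wide; open, the fingers measure 117 mm over their backs; the gripper's body (75 mm by 190 mm) begins 51 mm behind the grasp point.
Start: joints at [1.112, 0.333, 0.04, 1.465, -0.013, 1.343, -0.059], TCP at [228.833, -608.358, 222.546] pointing down, gripper open.
Joint ranges: [-2.58, 2.58], [-0.38, 2.09], [-1.3, 1.39], [0.25, 2.4], [-1.5, 4.64], [0.08, 2.09], [-2.65, 2.65]. Speed limits (rad/s): [2.22, 2.22, 2.79, 2.79, 3.14, 3.14, 3.14].

## Interface

Orientations are given as a rotation vector (axis times angle).
In Python, from cell import ctrl gives the robot as it stands.
- The arm moves only by the tool apply_moves, never from a script. Its argument "motion" is a list that holds one entry, the list of rows, each a list of 7 numbers: the turn, a rotation vector about the tool's x, y, z in degrees, then the shift along the tool's x, y, z in cm, then the closure in counts, from 0 (fully open) to 255 (shut). A call has 1 to 10 rows; each row shifts and turns the commanded pose from where the row before left it, along the tool's axes as they then stand; what a row does not reach is not made up. A row lasts 1/12 s, in which the tool goes at most 41.7 mm and 7.16 degrees, less where a joint would pass 70% of its speed; a pose out of reach is approached as far as the arm can. A call is refused whole if a number of a shift passes 4.17 or a number of a turn 7.16, either way. A call with a gripper value outside its range is refused whole. The fingers move at their own pace and stop on an object; the grip force is fixed at half the most. Time passes only in rows, so rows that do not move let the fingers close. It gives the time, the measured TCP pose, the force and the opening at its end, in the units of the state.
- ctrl.read_state(): the state, without advancing time (a new reading comes with each control period).
- ctrl.capture(name): name is "side" or "top"; returns the picture (480x640x3 uint8, red, green, blue); there is no depth.
- ctrl.calibration(name): a dict with "intrinsics" (3x3 intrinsics, pixels), "k1" (the pictures are not rectified: a ray, as slopes to the right and down, at radius r is drawn at 1 + k1 r^2 times it, then the intrinsics apply), "cam_to_world" (4x4, takes a point from camera to world coordinates). Camera axes: x right, y down, z forward; pixel columns grow to the right and rows downward; lengths in mm; the calibration is good to about 2 mm. A picture is of the moment at which its call begins. calibration takes no time and is no camera call.
- ctrl.close_job(): hands the job in, once; it reports no verdict.
The state is a dict: "time_s": time; "joint_pos": joint angles; "qvel": joint speeds; "tau": joint torques, N m; "position": TCP position; "eef_rot": TCP orientation; "contact_force": force on the tool from outside, world axes, zero at the start; "wrist_torque": the same for the moment, N m; "width": finger opening in mm.
Only numpy, scipy, OpenCV 4.12 (cv2) and the standard library are available. Lean on these libraries where they do the work, as an engineer would, in place of code of your own. Each camera call takes 0.05 s, during which the arm holds its last target. There are 200 camera calls.

## Working session

There is one attempt and no reset: what is moved stays moved. The work goes in short steps, Python scripts to look and compute and a tool call to move; the robot and the scene stay as the last step left them, time stands still between calls to the robot, and variables do not carry over. Pictures are saved under pics/ and viewed, about 8 in all and at most 12, crops included, and the job is handed in when it is done.

Besides the shell and the picture viewer there is one more tool, called after ">>>" by a JSON object that holds its "api" and its "payload", one argument or row to a line. apply_moves: Moves the arm, as the interface text tells. Its arguments: {"type":"object","properties":{"motion":{"type":"array"}},"required":["motion"]}

```bash
ls; mkdir -p pics; python3 - <<'E'
from cell import ctrl
import cv2,numpy as np
np.set_printoptions(precision=3,suppress=True)
s=ctrl.read_state();print(s)
for n in("side","top"):
    im=ctrl.capture(n);cv2.imwrite(f"pics/{n}0.png",im[:,:,::-1]);print(n,ctrl.calibration(n))
print(ctrl.grasp_offset)
E
```

```text
pics
{'time_s': 0.0, 'joint_pos': array([ 1.112,  0.334,  0.04 ,  1.466, -0.013,  1.343, -0.058]), 'qvel': array([-0.   ,  0.   , -0.   , -0.001,  0.002,  0.001, -0.001]), 'tau': array([  0.   , -65.636,   1.335, -40.381,  -0.06 ,   0.045,   0.   ]), 'position': array([ 228.614, -607.945,  221.656]), 'eef_rot': array([-2.582,  1.788,  0.002]), 'contact_force': array([ 0.121,  0.973, -0.269]), 'wrist_torque': array([0.01 , 0.003, 0.022]), 'width': 86.9727051597217}
side {'intrinsics': array([[584.051,   0.   , 322.714],
       [  0.   , 584.051, 238.66 ],
       [  0.   ,   0.   ,   1.   ]]), 'k1': -0.1294536084903171, 'cam_to_world': array([[    0.994,    -0.069,     0.089,   398.28 ],
       [   -0.113,    -0.617,     0.779, -1198.297],
       [    0.002,    -0.784,    -0.621,  1008.341],
       [    0.   ,     0.   ,     0.   ,     1.   ]])}
top {'intrinsics': array([[574.577,   0.   , 323.438],
       [  0.   , 574.577, 243.065],
       [  0.   ,   0.   ,   1.   ]]), 'k1': -0.0438079685896611, 'cam_to_world': array([[   0.029,   -0.985,    0.169,  313.352],
       [  -1.   ,   -0.03 ,   -0.005,   30.817],
       [   0.01 ,   -0.169,   -0.986, 1365.474],
       [   0.   ,    0.   ,    0.   ,    1.   ]])}
18.700000000000003
```

View pics/side0.png

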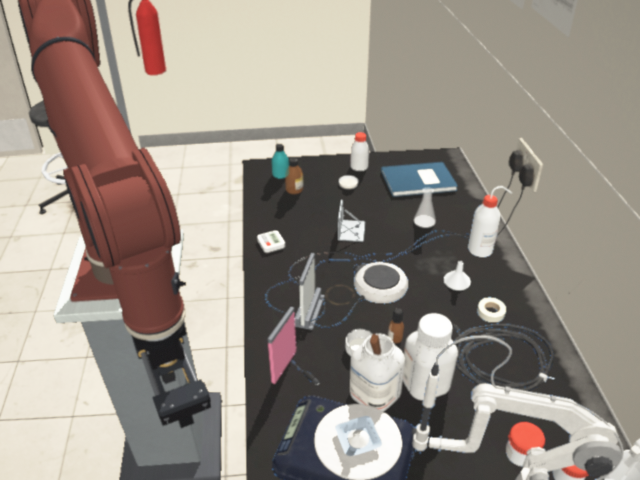

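View pics/top0.png

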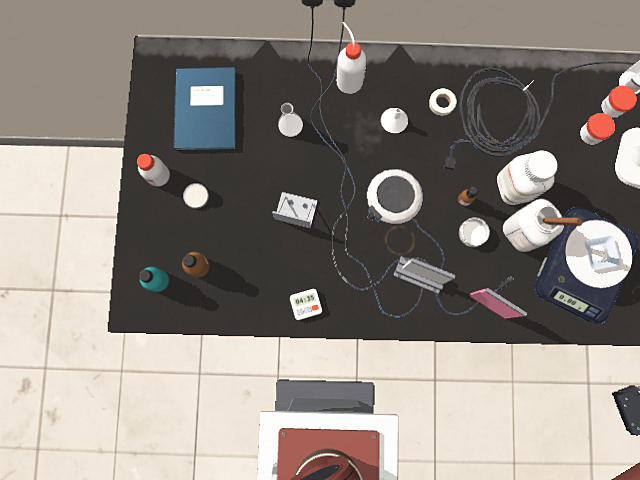

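The side view shows the white panel in its rack at (305,290), the stand at (350,225) and the amber bottle at (294,180). In the top view they are at (424,273), (295,210) and (195,263). The pink panel and the turquoise bottle are decoys. I'll zoom in next.

```bash
cat > h.py <<'E'
from cell import ctrl
import cv2,numpy as np
from scipy.spatial.transform import Rotation as R
np.set_printoptions(precision=2,suppress=True)
def ray(n,uv):
    c=ctrl.calibration(n);k=c["k1"]
    p=cv2.undistortPoints(np.array([[uv]],float),c["intrinsics"],np.array([k,0,0,0,0.]))[0,0]
    T=c["cam_to_world"];d=T[:3,:3]@[p[0],p[1],1];return T[:3,3],d/np.linalg.norm(d)
def onz(n,uv,z):
    o,d=ray(n,uv);return o+d*(z-o[2])/d[2]
def tri(a,b):
    (o,d),(p,e)=ray("side",a),ray("top",b)
    t=np.linalg.lstsq(np.c_[d,-e],p-o,rcond=None)[0]
    q,r=o+d*t[0],p+e*t[1];return (q+r)/2,np.linalg.norm(q-r)
def proj(n,P):
    c=ctrl.calibration(n);T=np.linalg.inv(c["cam_to_world"])
    return cv2.projectPoints(np.array([P],float),cv2.Rodrigues(T[:3,:3])[0],T[:3,3],c["intrinsics"],np.array([c["k1"],0,0,0,0.]))[0][0,0]
E
python3 - <<'E'
import cv2,numpy as np
def cr(f,x,y,w,h,s):
    i=cv2.imread(f)[y:y+h,x:x+w];i=cv2.resize(i,None,fx=s,fy=s,interpolation=cv2.INTER_CUBIC)
    for k in range(0,w,10):
        cv2.line(i,(k*s,0),(k*s,6 if k%50 else 14),(0,255,255),1)
        if k%20==0: cv2.putText(i,str(x+k),(k*s,24),0,.35,(0,255,255),1)
    for k in range(0,h,10):
        cv2.line(i,(0,k*s),(6,k*s),(0,255,255),1)
        if k%20==0: cv2.putText(i,str(y+k),(8,k*s+4),0,.35,(0,255,255),1)
    return i
a=cr("pics/top0.png",264,180,200,120,4);cv2.imwrite("pics/c1.png",a)
b=cr("pics/side0.png",250,190,130,145,4);cv2.imwrite("pics/c2.png",b)
E
```

```text
(no output)
```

View pics/c1.png

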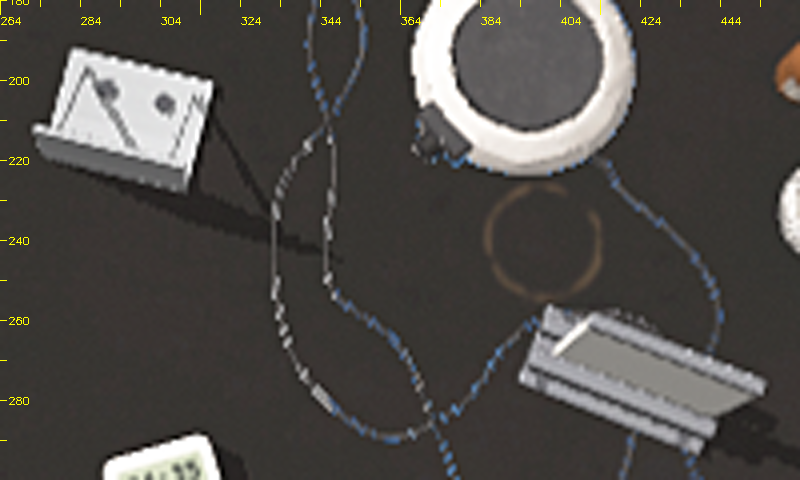

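View pics/c2.png

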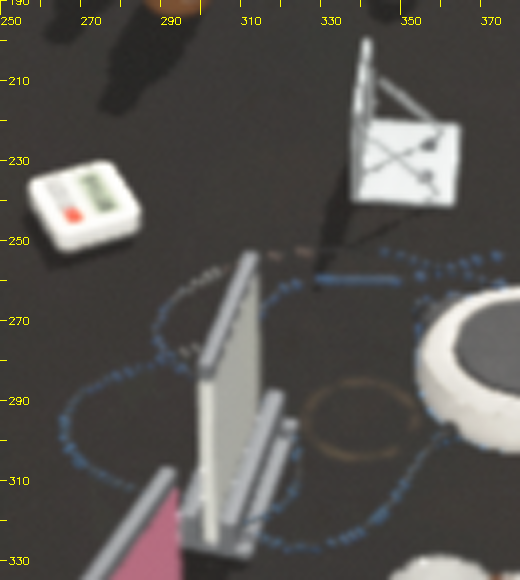

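```bash
python3 - <<'E'
from h import *
print("stand top z75",*[onz("top",p,75) for p in((272.5,211),(311,222.5))], "side",*[onz("side",p,75) for p in((341.5,200),(338.5,219.5))])
print("stand bot z0",*[onz("top",p,0) for p in((275.5,218),(310,228))],"side",onz("side",(338,239),0))
print("foot", *[onz("top",p,0) for p in((282,192.5),(316.5,201))],*[onz("side",p,0) for p in((364.5,221.5),(364,241))])
print("panel top z146",*[onz("top",p,146) for p in((411.5,258.8),(455,275.5))],"side",*[onz("side",p,146) for p in((302.5,281),(312.5,253.5))])
print("rack top z28 top",*[onz("top",p,28) for p in((394.5,274),(438.5,291),(401,257))],"side",*[onz("side",p,28) for p in((298,323.5),(314,326),(319,289))])
# bottles: cap and body blobs
for n in("top","side"):
    im=cv2.cvtColor(cv2.imread(f"pics/{n}0.png"),cv2.COLOR_BGR2HSV)
    m=cv2.inRange(im,(5,90,40),(20,255,220))
    k,l,s,c=cv2.connectedComponentsWithStats(m)
    print(n,[(s[i],c[i]) for i in range(1,k) if s[i,4]>60])
for n,p in(("top",(192,257)),("side",(294,161.5))): print("amber cap z109",onz(n,p,109))
print(tri((294,161.5),(192,257)))
E
```

```text
stand top z75 [605.76 143.32  75.  ] [581.49  53.95  75.  ] side [604.7  139.76  75.  ] [584.    49.42  75.  ]
stand bot z0 [605.58 141.81   0.  ] [583.41  57.28   0.  ] side [585.37  59.62   0.  ]
foot [669.83 128.68   0.  ] [651.07  43.62   0.  ] [672.33 131.83   0.  ] [655.74  42.85   0.  ]
panel top z146 [ 493.87 -165.71  146.  ] [ 460.5 -259.4  146. ] side [ 461.81 -259.98  146.  ] [ 492.75 -169.31  146.  ]
rack top z28 top [ 474.13 -144.86   28.  ] [ 437.17 -248.35   28.  ] [ 514.88 -159.88   28.  ] side [ 447.86 -273.78   28.  ] [ 483.48 -285.55   28.  ] [ 508.04 -164.75   28.  ]
top [(array([458, 189,  17,  17, 133], dtype=int32), array([464.89, 197.14])), (array([543, 217,  40,   9, 248], dtype=int32), array([563.44, 220.78])), (array([182, 251,  28,  27, 404], dtype=int32), array([196.7 , 265.55]))]
side [(array([145, 152,  17,  25,  81], dtype=int32), array([152.69, 164.79])), (array([285, 165,  18,  30, 347], dtype=int32), array([293.15, 179.54])), (array([389, 321,  15,  23, 231], dtype=int32), array([396.8 , 330.71])), (array([371, 334,   9,  20, 121], dtype=int32), array([375.06, 343.53]))]
amber cap z109 [488.64 313.64 109.  ]
amber cap z109 [484.23 306.98 109.  ]
(array([486.91, 314.41, 104.93]), np.float64(4.557303027776655))
```

Both views agree to within a few mm. The stand's front middle is about (594.5, 98), yaw −13.9°. The panel centre is about (478, −214), yaw −19.4°, and the amber bottle about (487, 312). I'll move above the panel.

>>> {"api": "apply_moves", "payload": {
  "motion": [
    [[0,0,-7.14,0,0,0,0],[0,0,-7.14,0,0,0,0],[0,0,-7.14,0,0,0,0],[0,0,-7.14,0,0,0,0],[0,0,-7.14,0,0,0,0],[0,0,-7.14,0,0,0,0],[0,0,-7.14,0,0,0,0],[0,0,0,0.7,-3.03,0,0],[0,0,0,0.7,-3.03,0,0],[0,0,0,0.7,-3.03,0,0]]
  ]
}}

```text
time_s: 0.93
position: [278.8, -528.6, 221.8]
eef_rot: [-3.095, 0.531, 0.001]
contact_force: [1.8, -0.2, 0.5]
width: 86.7
```

>>> {"api": "apply_moves", "payload": {
  "motion": [
    [[0,0,0,0.7,-3.03,0,0],[0,0,0,0.7,-3.03,0,0],[0,0,0,0.7,-3.03,0,0],[0,0,0,0.7,-3.03,0,0],[0,0,0,0.7,-3.03,0,0],[0,0,0,0.7,-3.03,0,0],[0,0,0,0.7,-3.03,0,0],[0,0,0,0.7,-3.03,0,0],[0,0,0,0.7,-3.03,0,0],[0,0,0,0,0,0,0]]
  ]
}}

```text
time_s: 1.77
position: [432.4, -287.0, 222.6]
eef_rot: [-3.097, 0.516, -0.001]
contact_force: [0.6, 1.0, 0.6]
width: 86.9
```

```bash
cat >> h.py <<'E'
def go(P,x=None,tilt=None):
    """print tool-frame turn (deg) and shift (cm, in frame after turn) to TCP P; x=tool x axis, tilt=tool z axis"""
    s=ctrl.read_state();A=R.from_rotvec(s["eef_rot"]);B=A
    if x is not None:
        z=np.array([0,0,-1.] if tilt is None else tilt);x=np.array(x,float);x-=z*(x@z);x/=np.linalg.norm(x)
        B=R.from_matrix(np.c_[x,np.cross(z,x),z])
    print("t",s["time_s"],"at",s["position"],"F",s["contact_force"],"w",s["width"],"R",A.as_matrix().ravel())
    print("turn",(A.inv()*B).as_rotvec(degrees=True),"shift",B.inv().apply(np.array(P)-s["position"])/10)
def yaw(d): d=np.radians(d);return [np.cos(d),np.sin(d),0]
E
python3 - <<'E'
from h import *
go((478,-214,190),yaw(-19.4))
im=ctrl.capture("side")[:,:,::-1];im2=ctrl.capture("top")[:,:,::-1]
c=np.vstack([cv2.resize(im[200:360,220:420],(400,320),interpolation=2),]);d=cv2.resize(im2[200:360,330:530],(400,320),interpolation=2)
cv2.imwrite("pics/a1.png",np.hstack([c,d]))
E
```

```text
t 1.7667 at [ 432.43 -286.97  222.59] F [0.59 0.96 0.59] w 86.90579926569782 R [ 0.95 -0.32  0.   -0.32 -0.95  0.    0.   -0.   -1.  ]
turn [-0.14 -0.03  0.46] shift [ 1.87 -8.4   3.26]
```

View pics/a1.png

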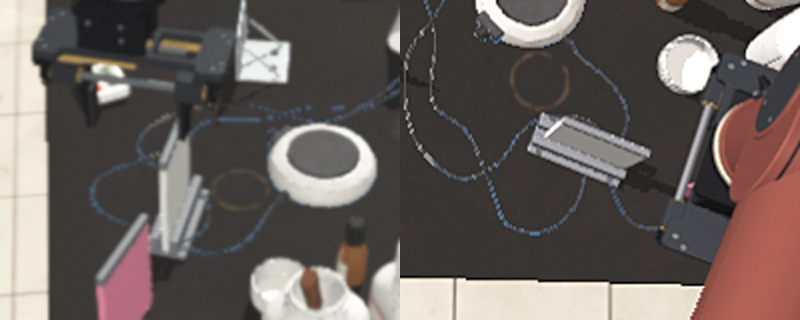

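The gripper is short of the panel: it needs (+1.9, −8.4, +3.2) cm. Its 190 mm side lies along the jaw direction.

>>> {"api": "apply_moves", "payload": {
  "motion": [
    [[0,0,0.46,0.62,-2.8,1.0,0],[0,0,0,0.62,-2.8,1.0,0],[0,0,0,0.62,-2.8,1.2,0],[0,0,0,0,0,0,0],[0,0,0,0,0,0,0]]
  ]
}}

```text
time_s: 2.28
position: [474.3, -220.2, 189.7]
eef_rot: [-3.094, 0.54, 0.003]
contact_force: [-0.6, -0.9, 0.3]
width: 87.0
```

```bash
python3 - <<'E'
from h import *
go((478,-214,114),yaw(-19.4))
im=ctrl.capture("side")[:,:,::-1]
cv2.imwrite("pics/a2.png",cv2.resize(im[190:340,220:420],(800,600),interpolation=2))
# expected pixels of TCP and panel top corners
s=ctrl.read_state();print("tcp px",proj("side",s["position"]))
for d in(-50,50): print(proj("side",(478+d*.332,-214+d*.943,146)))
E
```

```text
t 2.2833 at [ 474.34 -220.22  189.67] F [-0.56 -0.93  0.28] w 87.01746740423975 R [ 0.94 -0.34 -0.   -0.34 -0.94  0.   -0.   -0.   -1.  ]
turn [-0.01  0.1  -0.39] shift [ 0.14 -0.71  7.57]
tcp px [306.16 253.85]
[302.36 281.37]
[313.19 252.76]
```

View pics/a2.png

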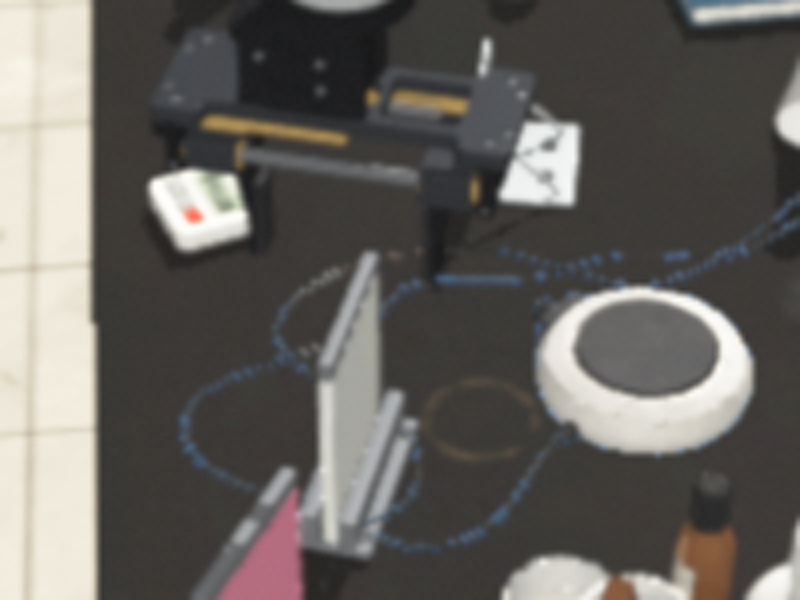

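The fingers at (284,252) and (329,261) straddle the projected panel top line, (302,281) to (313,253), as predicted. I'll descend and grip.

>>> {"api": "apply_moves", "payload": {
  "motion": [
    [[0,0,-0.4,0.14,-0.7,0,0],[0,0,0,0,0,2.5,0],[0,0,0,0,0,2.5,0],[0,0,0,0,0,2.5,0],[0,0,0,0,0,0,0],[0,0,0,0,0,0,0],[0,0,0,0,0,0,150],[0,0,0,0,0,0,150],[0,0,0,0,0,0,150],[0,0,0,0,0,0,150]]
  ]
}}

```text
time_s: 3.17
position: [479.0, -214.8, 116.7]
eef_rot: [3.096, -0.531, 0.003]
contact_force: [-0.4, -0.1, 0.5]
width: 68.2
```

>>> {"api": "apply_moves", "payload": {
  "motion": [
    [[0,0,0,0,0,0,200],[0,0,0,0,0,0,220],[0,0,0,0,0,0,240],[0,0,0,0,0,0,255],[0,0,0,0,0,0,255],[0,0,0,0,0,0,255],[0,0,0,0,0,0,255]]
  ]
}}

```text
time_s: 3.75
position: [478.4, -214.4, 115.5]
eef_rot: [-3.096, 0.531, 0.0]
contact_force: [-0.0, 0.9, -1.2]
width: 21.6
```

>>> {"api": "apply_moves", "payload": {
  "motion": [
    [[0,0,0,0,0,0,255],[0,0,0,0,0,0,255],[0,0,0,0,0,0,255],[0,0,0,0,0,0,255],[0,0,0,0,0,0,255]]
  ]
}}

```text
time_s: 4.17
position: [478.0, -214.2, 115.5]
eef_rot: [-3.096, 0.531, 0.002]
contact_force: [-3.2, 0.4, 4.2]
width: 7.6
```

Gripped: 7.6 mm opening on the 8 mm panel. Now lift.

>>> {"api": "apply_moves", "payload": {
  "motion": [
    [[0,0,0,0,0,0,255],[0,0,0,0,0,-1.0,255],[0,0,0,0,0,-1.5,255],[0,0,0,0,0,-2.0,255],[0,0,0,0,0,-2.5,255],[0,0,0,0,0,-2.0,255],[0,0,0,0,0,0,255]]
  ]
}}

```text
time_s: 4.75
position: [481.0, -215.2, 210.6]
eef_rot: [3.094, -0.53, 0.012]
contact_force: [1.0, -0.3, -1.3]
width: 7.5
```

```bash
python3 - <<'E'
from h import *
S=np.array([594.5,98,0]);sx=np.array(yaw(-13.9));t=np.radians(20);L=109.5
u=np.sin(t)*sx+np.cos(t)*np.array([0,0,1])
org=S-31.1*sx+[0,0,1.4]
P=org+L*u;print("final TCP",P)
n=np.cos(t)*sx-np.sin(t)*np.array([0,0,1])
# pre-place: 15mm up, 25 mm forward
pre=P-40*sx+[0,0,70];print(pre)
go(pre,sx)
go(pre,n,-u)
im=ctrl.capture("side")[:,:,::-1];im2=ctrl.capture("top")[:,:,::-1]
cv2.imwrite("pics/a3.png",np.hstack([cv2.resize(im[160:320,220:420],(400,320),interpolation=2),cv2.resize(im2[200:360,330:530],(400,320),interpolation=2)]))
E
```

```text
final TCP [600.67  96.47 104.3 ]
[561.84 106.08 174.3 ]
t 4.75 at [ 481.   -215.22  210.61] F [ 0.98 -0.26 -1.29] w 7.501783785219191 R [ 0.94 -0.33  0.01 -0.33 -0.94 -0.    0.01  0.   -1.  ]
turn [ 0.06 -0.44 -5.55] shift [  0.13 -33.13   3.63]
t 4.75 at [ 481.   -215.22  210.61] F [ 0.98 -0.26 -1.29] w 7.501783785219191 R [ 0.94 -0.33  0.01 -0.33 -0.94 -0.    0.01  0.   -1.  ]
turn [ -0.9  -20.43  -5.5 ] shift [  1.36 -33.13   3.37]
```

View pics/a3.png

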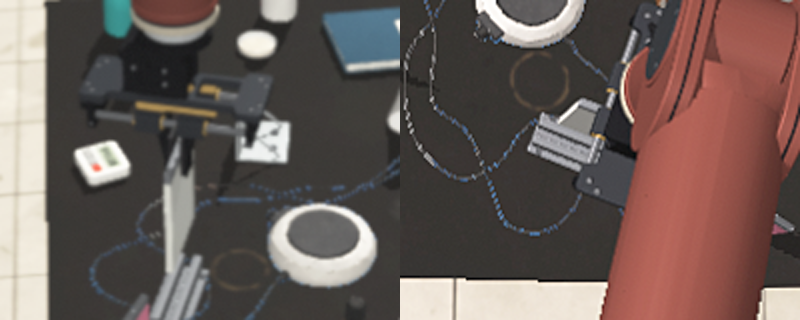

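The panel is clear of the rack and hangs straight. I'll carry it to the front of the stand.

>>> {"api": "apply_moves", "payload": {
  "motion": [
    [[0,0,-5.5,0,0,0,255],[0,0,0,0,-2.5,0,255],[0,0,0,0,-3.5,0,255],[0,0,0,0,-3.5,0,255],[0,0,0,0,-3.5,0,255],[0,0,0,0,-3.5,0,255],[0,0,0,0,-3.5,0,255],[0,0,0,0,-3.5,0,255],[0,0,0,0,-3.5,0,255],[0,0,0,0,-3.0,0,255]]
  ]
}}

```text
time_s: 5.68
position: [550.5, 79.3, 204.5]
eef_rot: [-3.118, 0.38, 0.002]
contact_force: [0.5, 1.7, -2.0]
width: 7.7
```

>>> {"api": "apply_moves", "payload": {
  "motion": [
    [[0,0,0,0,-3.0,0,255],[0,0,0,0,0,0,255],[0,-5.1,0,0,0,0,255],[0,-5.1,0,0,0,0,255],[0,-5.1,0,0,0,0,255],[0,-5.1,0,0,0,0,255],[0,0,0,0,0,0,255],[0,0,0,0,0,0,255]]
  ]
}}

```text
time_s: 6.35
position: [558.3, 105.3, 203.1]
eef_rot: [-3.026, 0.372, 0.548]
contact_force: [-0.2, 0.5, -1.4]
width: 7.8
```

```bash
cat >> h.py <<'E'
S=np.array([594.5,98,0]);sx=np.array(yaw(-13.9));t=np.radians(20);L=109.5
u=np.sin(t)*sx+np.cos(t)*np.array([0,0,1]);n=np.cos(t)*sx-np.sin(t)*np.array([0,0,1])
P=S-31.1*sx+[0,0,1.4]+L*u
E
python3 - <<'E'
from h import *
go(P-10*sx+[0,0,20],n,-u)
im=ctrl.capture("side")[:,:,::-1];im2=ctrl.capture("top")[:,:,::-1]
cv2.imwrite("pics/a4.png",np.hstack([cv2.resize(im[150:270,260:410],(400,320),interpolation=2),cv2.resize(im2[130:290,230:430],(400,320),interpolation=2)]))
E
```

```text
t 6.35 at [558.29 105.34 203.05] F [-0.19  0.54 -1.41] w 7.761167008691205 R [ 0.91 -0.24 -0.34 -0.23 -0.97  0.08 -0.35 -0.   -0.94]
turn [-0.04  0.53 -0.11] shift [ 5.82 -0.16  6.26]
```

View pics/a4.png

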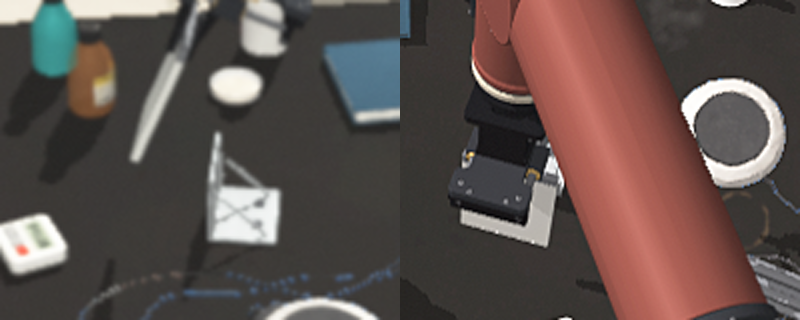

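The tilt is the right way round and clear of the stand. I'll lower to just in front of the contact pose.

>>> {"api": "apply_moves", "payload": {
  "motion": [
    [[0,0.5,0,0,0,1.5,255],[0,0,0,1.5,-0.08,1.5,255],[0,0,0,1.5,-0.08,1.5,255],[0,0,0,1.5,0,1.5,255],[0,0,0,1.2,0,0.3,255],[0,0,0,0,0,0,255],[0,0,0,0,0,0,255],[0,0,0,0,0,0,255]]
  ]
}}

```text
time_s: 7.12
position: [589.7, 100.3, 128.7]
eef_rot: [-3.031, 0.37, 0.528]
contact_force: [0.0, 0.7, -2.1]
width: 7.9
```

```bash
python3 - <<'E'
from h import *
go(P-10*sx+[0,0,5],n,-u)
go(P,n,-u)
im=ctrl.capture("side")[:,:,::-1]
cv2.imwrite("pics/a5.png",cv2.resize(im[150:270,270:430],(800,600),interpolation=2))
for d in(-50,50):
  q=P-10*sx+[0,0,20]-L*u+d*np.array([-sx[1],sx[0],0]);print(proj("side",q))
E
```

```text
t 7.1167 at [589.71 100.31 128.67] F [ 0.01  0.72 -2.08] w 7.889726397503882 R [ 0.91 -0.24 -0.33 -0.23 -0.97  0.08 -0.34 -0.   -0.94]
turn [-0.07 -0.22 -0.01] shift [0.81 0.11 1.77]
t 7.1167 at [589.71 100.31 128.67] F [ 0.01  0.72 -2.08] w 7.889726397503882 R [ 0.91 -0.24 -0.33 -0.23 -0.97  0.08 -0.34 -0.   -0.94]
turn [-0.07 -0.22 -0.01] shift [1.92 0.11 1.89]
[322.73 234.03]
[327.22 212.88]
```

View pics/a5.png

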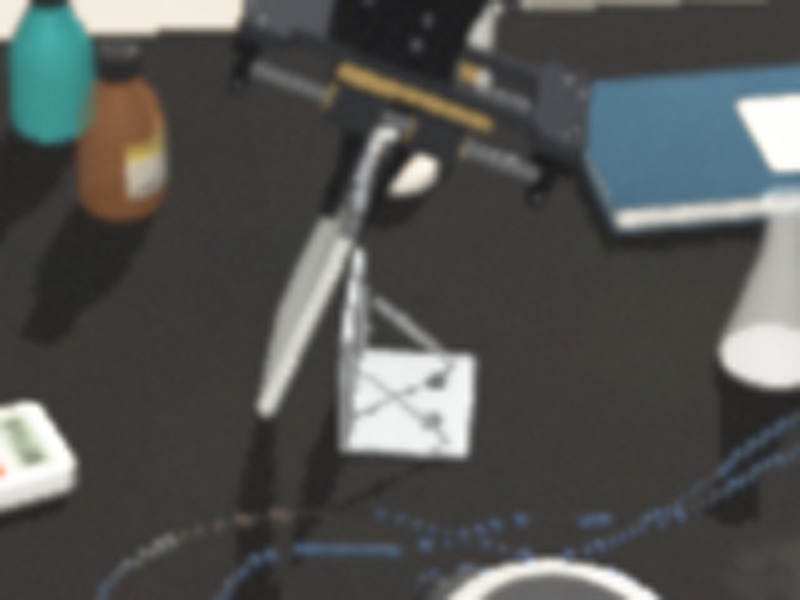

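The panel's near lower corner at (323,233) matches the prediction of (322.7,234). I'll lower to about 4 mm, then creep down while watching the force.

>>> {"api": "apply_moves", "payload": {
  "motion": [
    [[0,0,0,0.3,0.1,0.6,255],[0,0,0,0.4,0,0.6,255],[0,0,0,0.3,0,0.5,255],[0,0,0,0,0,0,255],[0,0,0,0,0,0,255],[0,0,0,0,0,0,255]]
  ]
}}

```text
time_s: 7.67
position: [592.7, 97.9, 107.5]
eef_rot: [-3.031, 0.371, 0.532]
contact_force: [-1.0, 0.5, -0.9]
width: 7.7
```

```bash
python3 -c "
from h import *
go(P-5*sx,n,-u)"
```

```text
t 7.6667 at [592.75  97.93 107.54] F [-0.99  0.46 -0.92] w 7.748453144860408 R [ 0.91 -0.24 -0.33 -0.23 -0.97  0.08 -0.34 -0.   -0.94]
turn [-0.03 -0.08 -0.06] shift [ 0.4  -0.05  0.2 ]
```

>>> {"api": "apply_moves", "payload": {
  "motion": [
    [[0,0,0,0.05,0,0.14,255],[0,0,0,0,0,0,255],[0,0,0,0.05,0,0.14,255],[0,0,0,0,0,0,255],[0,0,0,0,0,0,255]]
  ]
}}

```text
time_s: 8.08
position: [592.7, 97.8, 104.6]
eef_rot: [-3.031, 0.371, 0.532]
contact_force: [-0.2, -0.4, -0.8]
width: 7.5
```

>>> {"api": "apply_moves", "payload": {
  "motion": [
    [[0,0,0,0.05,0,0.14,255],[0,0,0,0,0,0,255],[0,0,0,0,0,0,255]]
  ]
}}

```text
time_s: 8.33
position: [593.2, 97.9, 104.1]
eef_rot: [-3.031, 0.371, 0.53]
contact_force: [0.4, -0.8, 5.7]
width: 7.7
```

The lower edge touches the worktop (5.7 N). Now creep back towards the stand.

>>> {"api": "apply_moves", "payload": {
  "motion": [
    [[0,0,0,-0.02,0,-0.07,255],[0,0,0,0.19,0,-0.07,255],[0,0,0,0.19,0,-0.07,255],[0,0,0,0,0,0,255],[0,0,0,0,0,0,255]]
  ]
}}

```text
time_s: 8.75
position: [596.6, 97.0, 103.9]
eef_rot: [-3.031, 0.371, 0.533]
contact_force: [-1.3, 1.0, 2.3]
width: 7.8
```

>>> {"api": "apply_moves", "payload": {
  "motion": [
    [[0,0,0,0.14,0,-0.05,255],[0,0,0,0,0,0,255],[0,0,0,0,0,0,255]]
  ]
}}

```text
time_s: 9.0
position: [598.1, 96.6, 103.9]
eef_rot: [-3.031, 0.371, 0.532]
contact_force: [-2.4, 0.5, 2.0]
width: 7.8
```

>>> {"api": "apply_moves", "payload": {
  "motion": [
    [[0,0,0,0.14,0,-0.05,255],[0,0,0,0,0,0,255],[0,0,0,0,0,0,255]]
  ]
}}

```text
time_s: 9.25
position: [599.0, 96.5, 103.8]
eef_rot: [-3.031, 0.37, 0.534]
contact_force: [-4.9, 1.4, 1.6]
width: 7.8
```

>>> {"api": "apply_moves", "payload": {
  "motion": [
    [[0,0,0,0.1,0,-0.04,255],[0,0,0,0,0,0,255],[0,0,0,0,0,0,255]]
  ]
}}

```text
time_s: 9.5
position: [599.3, 96.4, 103.7]
eef_rot: [-3.031, 0.369, 0.536]
contact_force: [-6.9, 2.4, 3.6]
width: 7.7
```

```bash
python3 - <<'E'
from h import *
go(P,n,-u)
im=ctrl.capture("side")[:,:,::-1]
cv2.imwrite("pics/a6.png",cv2.resize(im[150:270,270:430],(800,600),interpolation=2))
E
```

```text
t 9.5 at [599.34  96.42 103.68] F [-6.95  2.39  3.57] w 7.6685666444392036 R [ 0.91 -0.24 -0.33 -0.23 -0.97  0.08 -0.34  0.   -0.94]
turn [0.02 0.07 0.  ] shift [ 0.1  -0.04 -0.1 ]
```

View pics/a6.png

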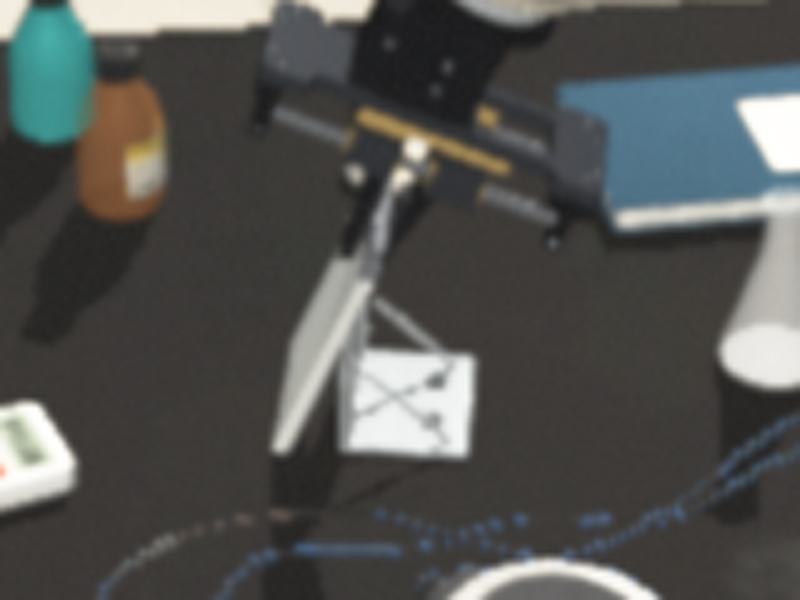

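The panel's lower edge is on the table at (326,240) and its back is on the plate edge; the measured force agrees. I'll open part way and withdraw along the panel.

>>> {"api": "apply_moves", "payload": {
  "motion": [
    [[0,0,0,0,0,0,225],[0,0,0,0,0,0,200],[0,0,0,0,0,0,170],[0,0,0,0,0,0,150],[0,0,0,0,0,0,150],[0,0,0,0,0,0,150],[0,0,0,0,0,0,150],[0,0,0,0,0,0,150]]
  ]
}}

```text
time_s: 10.22
position: [600.8, 95.8, 103.9]
eef_rot: [-3.031, 0.371, 0.532]
contact_force: [-0.0, -0.3, 0.3]
width: 35.1
```

>>> {"api": "apply_moves", "payload": {
  "motion": [
    [[0,0,0,0,0,-0.8,150],[0,0,0,0,0,-1.5,150],[0,0,0,0,0,-2.5,150],[0,0,0,0,0,-3,150],[0,0,0,0,0,-3,150],[0,0,0,0,0,-2,150],[0,0,0,0,0,0,150]]
  ]
}}

```text
time_s: 10.8
position: [645.4, 85.3, 229.2]
eef_rot: [-3.03, 0.372, 0.521]
contact_force: [0.7, -0.2, 0.1]
width: 36.1
```

```bash
python3 - <<'E'
from h import *
go((487,313,200),yaw(20))
im=ctrl.capture("side")[:,:,::-1];im2=ctrl.capture("top")[:,:,::-1]
cv2.imwrite("pics/a7s.png",im);cv2.imwrite("pics/a7t.png",im2)
cv2.imwrite("pics/a7.png",np.hstack([cv2.resize(im[140:260,270:420],(400,320),interpolation=2),cv2.resize(im2[170:330,130:330],(400,320),interpolation=2)]))
E
```

```text
t 10.8 at [645.45  85.32 229.22] F [ 0.71 -0.22  0.08] w 36.0512203212509 R [ 0.91 -0.24 -0.32 -0.23 -0.97  0.08 -0.33 -0.   -0.94]
turn [ -5.96  18.92 -33.68] shift [ -7.1  -26.81   2.92]
```

View pics/a7.png

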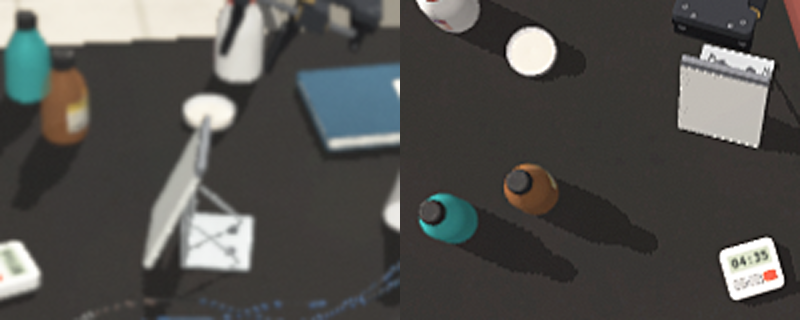

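The panel leans by itself against the stand, centred. I'll measure it, and the bottles, numerically.

```bash
python3 - <<'E'
from h import *
a,b=[onz("top",p,1) for p in((269,233.5),(311,243))];m=(a+b)/2
sy=np.array([-sx[1],sx[0],0])
print("panel lower (front) edge",a,b,"in stand frame x,y",(m-S)@sx,(m-S)@sy,"yaw",np.degrees(np.arctan2(*(b-a)[:2]))) 
for n in("top","side"):
    im=cv2.cvtColor(cv2.imread(f"pics/a7{n[0]}.png"),cv2.COLOR_BGR2HSV)
    for nm,lo,hi in(("amber",(5,90,40),(20,255,220)),("turq",(80,90,40),(95,255,255))):
        m=cv2.inRange(im,lo,hi);k,l,s,c=cv2.connectedComponentsWithStats(m)
        print(n,nm,[(s[i],c[i].round(1)) for i in range(1,k) if s[i,4]>150])
    v=cv2.inRange(im[:,:,2],0,42)
for uv,r in(((293.2,180),(196.7,265.5)),):
    for z in(20,35,50): print(z,onz("side",uv,z),onz("top",r,z))
def body(x,y):
    for n in("top","side"):
        print(n,[proj(n,(x,y,z)).round(1) for z in(0,35,90,109)])
body(487,311)
E
```

```text
panel lower (front) edge [566.65 155.77   1.  ] [546.48  53.64   1.  ] in stand frame x,y -38.433929456318545 -2.6018020047080586 yaw -168.82904038853673
top amber [(array([543, 217,  40,   9, 245], dtype=int32), array([563.5, 220.8])), (array([182, 251,  28,  27, 402], dtype=int32), array([196.7, 265.6]))]
top turq [(array([139, 267,  30,  25, 447], dtype=int32), array([156. , 279.7]))]
side amber [(array([286,  21,  85,  12, 309], dtype=int32), array([326.5,  26.3])), (array([285, 165,  18,  30, 348], dtype=int32), array([293.1, 179.5])), (array([389, 321,  15,  23, 232], dtype=int32), array([396.8, 330.8]))]
side turq [(array([272, 151,  18,  28, 387], dtype=int32), array([279.6, 164.7]))]
20 [482.01 344.23  20.  ] [481.16 321.21  20.  ]
35 [480.74 320.82  35.  ] [479.29 317.97  35.  ]
50 [479.47 297.41  50.  ] [477.42 314.74  50.  ]
top [array([202.8, 264.3]), array([199.9, 262.3]), array([194.9, 259. ]), array([193.1, 257.8])]
side [array([295.8, 191.1]), array([295.5, 181.6]), array([295. , 166.2]), array([294.8, 160.8])]
```

The panel stands 2–3 mm off centre and at about 21° (measured), which is fine. The amber bottle is at about (484,314). The move there keeps the jaws perpendicular to the line towards the turquoise bottle.

>>> {"api": "apply_moves", "payload": {
  "motion": [
    [[-1,3.15,-5.61,0,0,0,0],[-1,3.15,-5.61,0,0,0,0],[-1,3.15,-5.61,0,0,0,0],[-1,3.15,-5.61,0,0,0,0],[-1,3.15,-5.61,0,0,0,0],[-1,3.15,-5.61,0,0,0,0],[0,0,0,0,0,0,0],[0,0,0,-0.9,-3.35,0,0],[0,0,0,-0.9,-3.35,0,0],[0,0,0,-0.9,-3.35,0,0]]
  ]
}}

```text
time_s: 11.73
position: [582.0, 170.4, 223.6]
eef_rot: [3.094, 0.539, -0.016]
contact_force: [0.6, 0.1, 0.3]
width: 85.8
```

>>> {"api": "apply_moves", "payload": {
  "motion": [
    [[0,0,0,-0.9,-3.35,0,0],[0,0,0,-0.9,-3.35,0,0],[0,0,0,-0.9,-3.35,0.4,0],[0,0,0,-0.9,-3.35,1.3,0],[0,0,0,-0.9,-3.35,1.3,0],[0,0,0,0,0,0,0],[0,0,0,0,0,0,0]]
  ]
}}

```text
time_s: 12.32
position: [481.0, 313.7, 193.9]
eef_rot: [3.092, 0.55, -0.017]
contact_force: [1.5, -0.5, 0.9]
width: 87.1
```

```bash
python3 - <<'E'
from h import *
go((484,314,140),yaw(20))
im=ctrl.capture("side")[:,:,::-1];cv2.imwrite("pics/a8s.png",im)
im2=ctrl.capture("top")[:,:,::-1];cv2.imwrite("pics/a8t.png",im2)
for n,i in(("side",im),("top",im2)):
  h=cv2.cvtColor(i,cv2.COLOR_BGR2HSV)
  k,l,s,c=cv2.connectedComponentsWithStats(cv2.inRange(h,(5,90,40),(20,255,220)));print(n,[(s[j],c[j].round(1)) for j in range(1,k) if s[j,4]>100])
E
```

```text
t 12.3167 at [480.98 313.73 193.85] F [ 1.51 -0.47  0.9 ] w 87.09367751134752 R [ 0.94  0.34 -0.01  0.34 -0.94 -0.   -0.01 -0.   -1.  ]
turn [-0.04  0.62  0.17] shift [0.29 0.08 5.39]
side [(array([240,   9,  42,  19, 177], dtype=int32), array([262.8,  16.2])), (array([ 90,  10,  19,  16, 125], dtype=int32), array([100.2,  16.9])), (array([285, 165,  18,  30, 351], dtype=int32), array([293.1, 179.5])), (array([389, 321,  15,  23, 232], dtype=int32), array([396.8, 330.7])), (array([371, 334,   9,  20, 122], dtype=int32), array([375. , 343.6]))]
top [(array([458, 189,  17,  17, 135], dtype=int32), array([464.8, 197.1])), (array([543, 217,  40,   9, 248], dtype=int32), array([563.4, 220.8]))]
```

>>> {"api": "apply_moves", "payload": {
  "motion": [
    [[0,0.62,0.17,0.3,0,0,0],[0,0,0,0,0,2.5,0],[0,0,0,0,0,2.5,0],[0,0,0,0,0,2.5,0],[0,0,0,0,0,2.5,0],[0,0,0,0,0,2.0,0],[0,0,0,0,0,0,0]]
  ]
}}

```text
time_s: 13.0
position: [485.6, 310.6, 71.0]
eef_rot: [3.094, 0.538, -0.003]
contact_force: [-1.3, -0.9, -0.2]
width: 86.8
```

>>> {"api": "apply_moves", "payload": {
  "motion": [
    [[0,0,0,0,0,1.2,0],[0,0,0,0,0,1.2,0],[0,0,0,0,0,1.0,0],[0,0,0,0,0,0,0],[0,0,0,0,0,0,0],[0,0,0,0,0,0,0]]
  ]
}}

```text
time_s: 13.5
position: [486.8, 313.9, 41.5]
eef_rot: [-3.093, -0.542, -0.007]
contact_force: [-0.1, 0.2, 0.5]
width: 87.2
```

```bash
python3 - <<'E'
from h import *
go((484,314,39),yaw(20))
E
```

```text
t 13.5 at [486.8  313.94  41.47] F [-0.11  0.24  0.46] w 87.23694682189186 R [ 0.94  0.34  0.    0.34 -0.94  0.    0.   -0.   -1.  ]
turn [-0.04 -0.25 -0.1 ] shift [-0.26 -0.1   0.25]
```

Close slowly around the body.

>>> {"api": "apply_moves", "payload": {
  "motion": [
    [[0,-0.25,0,0,0,0.2,40],[0,0,0,0,0,0,60],[0,0,0,0,0,0,75],[0,0,0,0,0,0,85],[0,0,0,0,0,0,95],[0,0,0,0,0,0,105],[0,0,0,0,0,0,120],[0,0,0,0,0,0,140],[0,0,0,0,0,0,170],[0,0,0,0,0,0,200]]
  ]
}}

```text
time_s: 14.33
position: [486.4, 313.5, 38.9]
eef_rot: [-3.094, -0.543, 0.002]
contact_force: [-0.9, -0.6, 2.2]
width: 51.1
```

>>> {"api": "apply_moves", "payload": {
  "motion": [
    [[0,0,0,0,0,0,255],[0,0,0,0,0,0,255],[0,0,0,0,0,0,255],[0,0,0,0,0,0,255]]
  ]
}}

```text
time_s: 14.67
position: [486.4, 313.5, 38.9]
eef_rot: [-3.094, -0.543, 0.002]
contact_force: [-2.8, -2.0, 3.1]
width: 51.7
```

Gripped at 51.7 mm, so close to the full diameter. Lift 8 cm.

>>> {"api": "apply_moves", "payload": {
  "motion": [
    [[0,0,0,0,0,-0.5,255],[0,0,0,0,0,-1.2,255],[0,0,0,0,0,-1.8,255],[0,0,0,0,0,-2.0,255],[0,0,0,0,0,-1.5,255],[0,0,0,0,0,-1.0,255],[0,0,0,0,0,0,255],[0,0,0,0,0,0,255]]
  ]
}}

```text
time_s: 15.33
position: [486.9, 313.6, 119.2]
eef_rot: [-3.094, -0.542, -0.0]
contact_force: [-0.9, 0.7, -2.7]
width: 51.2
```

```bash
python3 - <<'E'
from h import *
sy=np.array([-sx[1],sx[0],0])
Q=S-78*sx-1.5*sy;print("final xy",Q)
go((Q[0],Q[1],119),yaw(76.1))
go((Q[0],Q[1],119),yaw(20))
E
```

```text
final xy [518.42 115.28   0.  ]
t 15.3333 at [486.88 313.6  119.23] F [-0.86  0.73 -2.69] w 51.18950779549726 R [ 0.94  0.34  0.    0.34 -0.94  0.    0.   -0.   -1.  ]
turn [ -0.01  -0.03 -56.22] shift [-18.49   7.83   0.02]
t 15.3333 at [486.88 313.6  119.23] F [-0.86  0.73 -2.69] w 51.18950779549726 R [ 0.94  0.34  0.    0.34 -0.94  0.    0.   -0.   -1.  ]
turn [-0.02 -0.02 -0.12] shift [-3.82 19.71  0.02]
```

>>> {"api": "apply_moves", "payload": {
  "motion": [
    [[0,0,-7.03,0,0,0,255],[0,0,-7.03,0,0,0,255],[0,0,-7.03,0,0,0,255],[0,0,-7.03,0,0,0,255],[0,0,-7.03,0,0,0,255],[0,0,-7.03,0,0,0,255],[0,0,-7.03,0,0,0,255],[0,0,-7.03,0,0,0,255],[0,0,0,0,0,0,255],[0,0,0,0,0,0,255]]
  ]
}}

```text
time_s: 16.17
position: [486.1, 313.2, 117.8]
eef_rot: [-2.476, -1.931, 0.003]
contact_force: [-0.9, 0.6, -2.9]
width: 51.1
```

>>> {"api": "apply_moves", "payload": {
  "motion": [
    [[0,0,0,-1.2,0.5,0,255],[0,0,0,-2.4,1.0,0,255],[0,0,0,-2.6,1.1,0,255],[0,0,0,-2.6,1.1,0,255],[0,0,0,-2.6,1.1,0,255],[0,0,0,-2.6,1.1,0,255],[0,0,0,-2.4,1.0,0,255],[0,0,0,-1.4,0.6,0,255],[0,0,0,0,0,0,255],[0,0,0,0,0,0,255]]
  ]
}}

```text
time_s: 17.0
position: [516.8, 121.8, 118.5]
eef_rot: [-2.478, -1.929, 0.001]
contact_force: [-0.5, 1.5, -2.5]
width: 51.2
```

```bash
python3 - <<'E'
from h import *
sy=np.array([-sx[1],sx[0],0])
Q=S-78*sx-1.5*sy
go((Q[0],Q[1],89),yaw(76.1))
E
```

```text
t 17.0 at [516.78 121.81 118.54] F [-0.5   1.54 -2.48] w 51.20129594868797 R [ 0.25  0.97 -0.    0.97 -0.25  0.   -0.   -0.   -1.  ]
turn [-0.07  0.01 -0.3 ] shift [-0.59  0.32  2.95]
```

>>> {"api": "apply_moves", "payload": {
  "motion": [
    [[0,0,-0.3,-0.3,0.15,0.4,255],[0,0,0,-0.3,0.15,0.7,255],[0,0,0,0,0,0.8,255],[0,0,0,0,0,0.7,255],[0,0,0,0,0,0.35,255],[0,0,0,0,0,0,255],[0,0,0,0,0,0,255],[0,0,0,0,0,0,255]]
  ]
}}

```text
time_s: 17.67
position: [518.3, 116.6, 89.5]
eef_rot: [-2.467, -1.943, 0.0]
contact_force: [-0.4, 0.2, -2.5]
width: 51.6
```

```bash
python3 - <<'E'
from h import *
sy=np.array([-sx[1],sx[0],0]);Q=S-78*sx-1.5*sy
go((Q[0],Q[1],89),yaw(76.1))
p=ctrl.read_state()["position"];print("stand frame",(p-S)@sx,(p-S)@sy)
im=ctrl.capture("side")[:,:,::-1];im2=ctrl.capture("top")[:,:,::-1]
cv2.imwrite("pics/a9.png",np.hstack([cv2.resize(im[140:260,270:420],(400,320),interpolation=2),cv2.resize(im2[170:330,160:360],(400,320),interpolation=2)]))
for z in(50,118): print(proj("side",(p[0],p[1],z)))
E
```

```text
t 17.6667 at [518.32 116.64  89.53] F [-0.43  0.2  -2.55] w 51.58148710908728 R [ 0.23  0.97 -0.    0.97 -0.23  0.    0.   -0.   -1.  ]
turn [-0.04 -0.02  0.35] shift [-0.13  0.04  0.05]
stand frame -78.42252836509616 -0.20960623763343808
[311.79 214.  ]
[311.55 193.76]
```

View pics/a9.png

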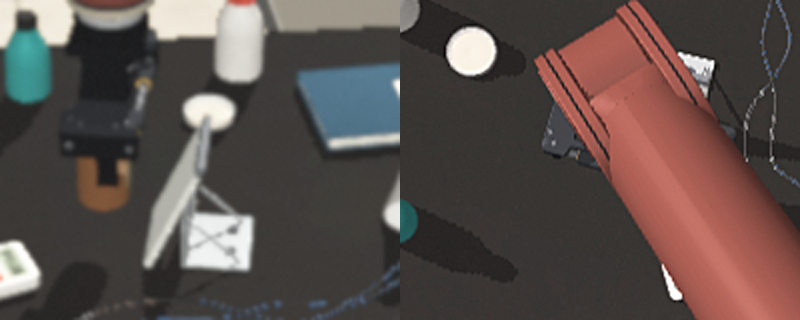

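The bottle is held upright in front of the middle of the panel, with its base at about 50 mm and a 3–4 cm gap. The panel hasn't moved. I'll hand in.

>>> {"api": "apply_moves", "payload": {
  "motion": [
    [[0,0,0,0,0,0,255],[0,0,0,0,0,0,255],[0,0,0,0,0,0,255],[0,0,0,0,0,0,255]]
  ]
}}

```text
time_s: 18.1
position: [518.3, 116.2, 89.4]
eef_rot: [-2.468, -1.943, 0.001]
contact_force: [0.7, 0.6, -2.1]
width: 51.2
```

```bash
python3 -c "
from h import *
s=ctrl.read_state();print(s['position'],s['width'],abs(s['qvel']).max());print(ctrl.close_job())"
```

```text
[518.26 116.22  89.43] 51.190456723513144 0.0021300284978281133
the job is handed in; nothing more can be done
None
```

The panel now leans on its own against the front of the steel stand, and the arm is holding the amber bottle still in front of it. I handed the job in at about 18 s of the 58 s allowed; the system gives no verdict.

- **Panel:** it leans at about 20–22° from vertical, its lower edge on the worktop, about 2–3 mm off centre. The last picture showed it had not moved since release.
- **Bottle:** it is upright, with its base about 5 cm above the worktop and the grip at 51 mm on the 52 mm body. The gap to the panel is about 3–4 cm.
- **Other objects:** nothing else was touched. The timer, petri dish and red-capped bottle were where they stood in the pictures. I did not check the dropper bottle in the last picture, but the arm never went near it.

**Disagreements:** in the last side view the bottle appeared about 3 pixels (roughly 6 mm) further from the panel than the arm's position suggested, so the gap is nearer 38 mm if the picture is right. The two camera views also put the bottle's start position up to 7 mm apart.

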